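Open the carry cage's two-stage gate and hold it wide

TASK

Open the wire carry cage for my mate across the bench, who is about to lift the tin out of it: squeeze the main catch at the gate's free end between the fingers so that the gate springs ajar onto its safety catch, then squeeze the safety catch the same way so that the gate comes free. Take the gate by its upright handle and swing it past its half-open detent until it stands square to the cage front or wider. Finish there still holding the handle, because the gate springs back when let go, and leave the mug and the tape measure where they are.

Things in the scene. Friction and masses are not known exactly. Their poses are not given: they have to be found in the camera images.
- cage: Grey steel carry cage with welded-wire walls, 236 mm wide (y), 140 deep (x), 135 high to its flat head plate; does not move. Origin: centre of its underside. -x: the way the gate faces, away from the robot and to the left; +y: along the shut gate from its free end to its hinge; z up. In it stand the tin and a wire brush.
- gate (a joint): Opening angle, rad: 0 shut, 1.57 square to the front, stop 1.75; opens clockwise seen from above. Main catch released: springs to 0.09, onto the safety catch. Hinge spring 0.5 N m/rad about 0.4: a free gate rests near 0.4 and is pulled back when wider. Detent: parks near 0.93, between two lobes (up to 1 N m in all to pull over), passed at 1.3; let go when wider, it springs back to 0.93.
- main_catch (a joint): Travel of the main catch's trigger tab towards its fixed tab, m: 0 sprung out (as at the start), 0.012 fully squeezed; its hook clears the gate's pin from about 0.008. Spring 3.6 N at 0, 7.2 N at 0.012. Let go, it springs back; by then the gate has moved out of its hook.
- safety_catch (a joint): Travel of the safety catch's trigger tab, m; same range, spring and behaviour as main_catch.
- main_catch_grip (a point): Main catch, at the gate's free end: two upright steel tabs, 24 mm wide along cage x, 36 mm tall, on the head plate. The point is 20 mm above the plate, midway between the tabs' outer faces when squeezed. Squeeze along cage y: fixed tab's outer face 17 mm to +y, trigger tab's outer face 29 mm to -y, coming to 17 (46 mm over both, then 34). Keep fingertips above the plate.
- safety_catch_grip (a point): Same point of the safety catch, of the same size, layout and directions, 96 mm nearer the hinge.
- main_catch_post: The main catch's fixed tab, 24 x 8 x 36 mm, upright. Origin: on the head plate right below main_catch_grip; the tab's centre is 13 mm from there along +y of the cage.
- safety_catch_post: The safety catch's fixed tab, same shape and origin below safety_catch_grip.
- handle_grip (a point): Grip point of the gate's upright pull handle, on the axis of a round black rubber sleeve 16 mm in diameter, 16 mm below its top (171 mm above the bench). 46 mm in front of the gate's middle plane, 100 mm along the gate from the hinge axis; clear above the gate (top edge 128 mm above the bench, its pins 148). Moves with the gate; can turn between the fingers.
- pull_handle: The handle as a body that moves with the gate. Origin: on the hinge axis at bench height.
- gate_hinge (a point): Point on the gate's upright hinge axis, at the height of handle_grip; the handle goes round it at a radius of 110 mm.
- coffee_mug: White mug, 83 mm across without its handle, 86 mm high, on the bench to the left; bystander. Origin: centre of its underside.
- measure: Yellow-cased tape measure, 32 x 81 x 65 mm, on the bench to the left of the cage; bystander. Origin: centre of its underside.

How it is judged:
By the outcome, as a careful person would: the job done as asked, in the order asked, and still so for the second after the job is handed in, while the arm keeps its last pose, push and grip.
It also fails if it takes over 48 s, if anything falls off the work surface, if the arm or the gripper's body presses on something with over 40 N, if the wrist force passes 120 N, or if a joint passes its speed limit or range.

ROBOT

A 7-joint arm with a two-finger parallel gripper is mounted at the origin on the work surface; the furniture and walls round the work are solid. World frame = base frame: x ahead of the robot, y to its left, z up, the work surface at z = 0. Lengths are in m, angles in rad, forces in N, time in s.
With the tool pointing down it reaches from about 0.4 to 0.85 m from the base axis. Payload 4.5 kg.
Tool frame: the origin (TCP) lies between the finger pads; the fingertips stand 14 mm ahead of it and the grasp point (between the pads) lies 5 mm behind it; z points along the fingers, y is the line along which they close (so a half turn about z gives the same grasp; the last joint's range is limited). The gripper opens to 88 mm and grips with 3 to 60 N. Pads are 18 mm wide; open, the fingers measure 123 mm over their backs; the gripper's body (75 mm by 187 mm) begins 45 mm behind the grasp point.
Start: joints at [-1.315, 0.689, -0.195, 1.565, 0.157, 0.902, -0.215], TCP at [0.137, 0.61, 0.253] pointing down, gripper open.
Joint ranges: [-3.01, 3.01], [-0.46, 2.08], [-1.47, 1.51], [0.13, 2.56], [-1, 4.14], [0.04, 2.09], [-2.66, 2.66]. Speed limits (rad/s): [2.57, 2.57, 3.14, 3.14, 3.14, 3.14, 3.14].

INTERFACE

Orientations are given as a unit quaternion [w, x, y, z].
In Python, from workcell import manip, viewer gives the robot as it stands.
- The arm moves only by the tool step_arm, never from a script. Its argument "targets" is a list of rows, each a list of 3 entries, a list of its own where there are three numbers: the turn, a rotation vector about the world's x, y, z in units of 10 degrees (1.0 is 10 degrees), then the shift along the world's x, y, z in m, then the opening, from 0 (shut) to 1 (fully open). In form: [[[wx, wy, wz], [x, y, z], claw], ...]. A call has 1 to 10 rows; each row is the pose to reach, as a shift and turn from the pose commanded when the call began; what a row does not reach only later rows make up. A row lasts 1/8 s, in which the tool goes at most 62.5 mm and 10.7 degrees, less where a joint would pass 70% of its speed; a pose out of reach is approached as far as the arm can. A call with a gripper value outside its range is refused whole. The fingers move at their own pace and stop on an object; the grip force is fixed at half the most. Time passes only in rows, so rows that repeat a pose let the fingers close. It gives the time, the measured TCP pose, the force, the opening and the grip force at its end, in the units of the state.
- manip.get_state(): the state, without advancing time (a new reading comes with each control period).
- viewer.snapshot(name): name is "side" or "top" or "wrist"; returns a dict with "image" (420x560x3 uint8, red, green, blue), "intrinsics" (3x3 intrinsics, pixels), "R" (3x3) and "t" (3): a world point X has camera coordinates R X + t. Camera axes: x right, y down, z forward; pixel columns grow to the right and rows downward; lengths in m; the calibration is good to about 2 mm. A picture is of the moment at which its call begins. There is no depth.
- manip.hand_in(): hands the job in; it is judged then, once.
The state is a dict: "t": time; "q": joint angles; "dq": joint speeds; "effort": joint torques, N m; "ee_pos": TCP position; "tcp_rot": TCP orientation; "contact_force": force on the tool from outside, world axes, zero at the start; "ft_torque": the same for the moment, N m; "opening": finger opening in m; "gripper_force": force on a finger pad.
Only numpy, scipy, OpenCV 4.12 (cv2) and the standard library are available. Lean on these libraries where they do the work, as an engineer would, in place of code of your own. Each camera call takes 0.05 s, during which the arm holds its last target. There are 200 camera calls.

## Working session

There is one attempt and no reset: what is moved stays moved. The work goes in short steps, Python scripts to look and compute and a tool call to move; the robot and the scene stay as the last step left them, time stands still between calls to the robot, and variables do not carry over. Pictures are saved under pics/ and viewed, at most 13 in all, crops included, and the job is handed in when it is done.

Besides the shell and the picture viewer there is one more tool, called after "Call:" as name([rows], argument=value, ...), one row to a line, values as JSON. step_arm: Moves the arm, as the interface text tells. Its arguments: {"type":"object","properties":{"targets":{"type":"array"}},"required":["targets"]}

```bash
mkdir -p pics; python3 - <<'E'
from workcell import manip, viewer
import cv2,numpy as np
for n in("side","top"):
    s=viewer.snapshot(n); cv2.imwrite(f"pics/{n}0.png",cv2.resize(s["image"][:,:,::-1],(784,588)))
    np.savez(f"{n}0.npz",**s)
    print(n,s["intrinsics"].tolist(),np.round(s["R"],4).tolist(),np.round(s["t"],4).tolist(), (-s["R"].T@s["t"]).round(3))
st=manip.get_state(); print(st)
E
```

```text
side [[499.71146077540675, 0.0, 282.6280878206746], [0.0, 499.71146077540675, 210.94668264330213], [0.0, 0.0, 1.0]] [[-0.9599, -0.2797, -0.0162], [-0.0861, 0.3498, -0.9329], [0.2666, -0.8941, -0.3599]] [0.5485, 0.0148, 1.3127] [0.178 1.322 0.495]
top [[465.62016793295606, 0.0, 281.18936016749774], [0.0, 465.62016793295606, 205.7323232708659], [0.0, 0.0, 1.0]] [[-0.0176, -0.9998, 0.0116], [-0.99, 0.0158, -0.1401], [0.1399, -0.0139, -0.9901]] [0.3721, 0.444, 0.9599] [0.312 0.378 1.008]
{'t': 0.1, 'q': array([-1.31519725,  0.68987259, -0.19452997,  1.5662318 ,  0.15731223,
        0.90245527, -0.21506801]), 'dq': array([-0.00024467, -0.0015525 ,  0.00111606, -0.00259758,  0.00036387,
       -0.00133113,  0.00079664]), 'effort': array([-3.59456935e-03, -5.28499031e+01, -1.27183802e+00, -1.53837276e+01,
       -5.26221155e-02,  1.98413203e-03,  3.27210046e-05]), 'ee_pos': array([0.13741073, 0.60916866, 0.25200981]), 'tcp_rot': array([-2.99526388e-05,  1.10611449e-01,  9.93863415e-01, -7.86851331e-04]), 'contact_force': array([ 0.0853421 , -0.33153668, -0.0667395 ]), 'ft_torque': array([ 0.04454108,  0.02664525, -0.01795461]), 'gripper_force': 0.0, 'opening': 0.08804705180695742}
```

View pics/side0.png

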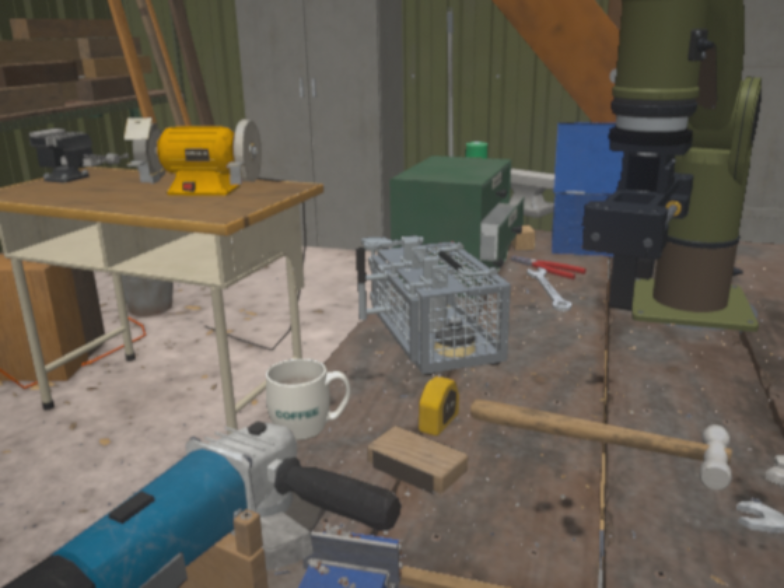

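View pics/top0.png

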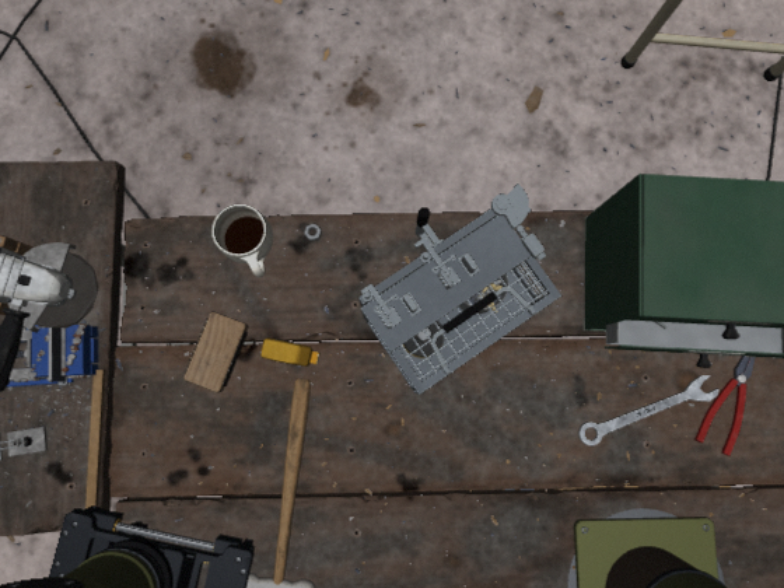

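The side view shows the cage at about (430,300) and the black handle at (362,265). In the top view the cage runs from the free end at (375,300) to the hinge at (510,205). The black handle top is at (424,217), the mug at (240,235) and the tape at (288,352). I'll zoom in on the catches.

```bash
python3 - <<'E'
import cv2,numpy as np
s=np.load("top0.npz")["image"]; 
cv2.imwrite("pics/topc.png",cv2.resize(s[125:285,250:410,::-1],None,fx=3.7,fy=3.7,interpolation=cv2.INTER_CUBIC))
s=np.load("side0.npz")["image"]; 
cv2.imwrite("pics/sidec.png",cv2.resize(s[160:270,245:375,::-1],None,fx=5,fy=5,interpolation=cv2.INTER_CUBIC))
E
```

```text
(no output)
```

View pics/topc.png

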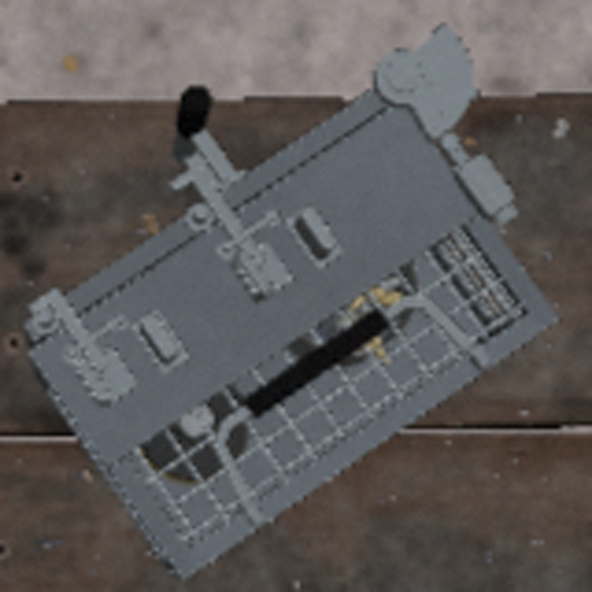

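View pics/sidec.png

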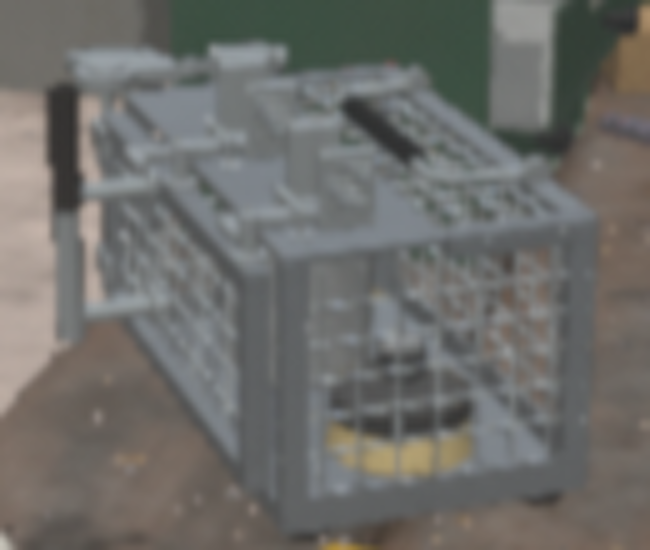

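```bash
cat > h.py <<'E'
import numpy as np
def ray(s,u,v,z):
    K,R,t=s["intrinsics"],s["R"],s["t"]; c=-R.T@t
    d=R.T@np.linalg.solve(K,[u,v,1.]); return c+d*(z-c[2])/d[2]
def proj(s,X):
    p=s["intrinsics"]@(s["R"]@np.asarray(X,float)+s["t"]); return p[:2]/p[2]
E
python3 - <<'E'
from h import *
s=np.load("top0.npz"); r=lambda a,b,z:ray(s,250+a/3.7-.5,125+b/3.7-.5,z)
for n,a,b,z in [("FL",25,350,.135),("BL",180,578,.13),("BR",557,318,.13),("tab1",157,333,.171),("tab2",312,228,.171),("handle",197,100,.187),("hinge",400,82,.15)]:
    print(n,r(a,b,z).round(4))
P=lambda *a:r(*a)
d=P(557,318,.13)-P(180,578,.13); print(np.linalg.norm(d),np.degrees(np.arctan2(d[1],d[0])))
d=P(312,228,.171)-P(157,333,.171); print(np.linalg.norm(d),np.degrees(np.arctan2(d[1],d[0])))
d=P(25,350,.135)-P(180,578,.13); print(np.linalg.norm(d),np.degrees(np.arctan2(d[1],d[0])))
E
```

```text
FL [0.4106 0.4136 0.135 ]
BL [0.2944 0.3369 0.13  ]
BR [0.4233 0.1394 0.13  ]
tab1 [0.4138 0.3474 0.171 ]
tab2 [0.4649 0.2697 0.171 ]
handle [0.5265 0.326  0.187 ]
hinge [0.5441 0.2192 0.15  ]
0.23584260316236091 -56.86694356009682
0.0930104567241726 -56.71270951823869
0.1393004779939578 33.406301060030884
```

Call:
step_arm([
  [[0,0,0.5],[0.03,-0.03,0],0.8],
  [[0,0,1.1],[0.067,-0.062,0],0.8],
  [[0,0,1.8],[0.107,-0.1,0],0.8],
  [[0,0,2.5],[0.147,-0.137,0],0.8],
  [[0,0,3.2],[0.187,-0.174,0],0.8],
  [[0,0,3.9],[0.227,-0.211,0],0.8],
  [[0,0,4.4],[0.257,-0.239,0],0.8],
  [[0,0,4.58],[0.2686,-0.2496,0],0.8],
  [[0,0,4.58],[0.2686,-0.2496,0],0.8],
  [[0,0,4.58],[0.2686,-0.2496,0],0.8],
])

```text
t: 1.35
ee_pos: [0.405, 0.361, 0.2527]
tcp_rot: [-0.0, -0.285, 0.958, 0.0]
contact_force: [-0.3, 0.5, -0.2]
opening: 0.0707
gripper_force: 0.0
```

```bash
cat > look.py <<'E'
import sys,cv2
from h import *
from workcell import manip,viewer
from scipy.spatial.transform import Rotation as Ro
def st():
    s=manip.get_state(); M=Ro.from_quat(np.roll(s["tcp_rot"],-1)).as_matrix()
    print("t",s["t"],"p",s["ee_pos"].round(4),"yaw",np.degrees(np.arctan2(M[1,1],M[0,1])).round(1),"tz",M[:,2].round(3),"F",s["contact_force"].round(1),"op",round(s["opening"],4),"gf",round(s["gripper_force"],1),"q",s["q"].round(2))
def snap(n,f,crop=None,sc=1.4):
    s=viewer.snapshot(n); np.savez(f+".npz",**s); im=s["image"][:,:,::-1]
    if crop: u,v,w,h=crop; im=im[v:v+h,u:u+w]
    cv2.imwrite(f"pics/{f}.png",cv2.resize(im,None,fx=sc,fy=sc,interpolation=cv2.INTER_CUBIC)); return s
E
python3 - <<'E'
from look import *
st(); s=snap("wrist","w1")
y=np.array([.547,-.837,0]);x=np.array([-.837,-.547,0])
for n,g in (("main",[.406,.3596,.171]),("saf",[.4585,.2793,.171])):
    print(n,[(proj(s,np.array(g)+y*a+x*b)*1.4).round().tolist() for a in(.009,.017) for b in(-.012,.012)])
E
```

```text
t 1.35 p [0.405  0.361  0.2527] yaw 123.2 tz [-0.001  0.001 -1.   ] F [-0.3  0.5 -0.2] op 0.0707 gf 0.0 q [-0.52  0.61 -0.47  1.81  0.37  0.81  0.97]
main [[381.0, 324.0], [381.0, 281.0], [366.0, 324.0], [365.0, 281.0]]
saf [[203.0, 324.0], [196.0, 282.0], [188.0, 324.0], [181.0, 282.0]]
```

View pics/w1.png

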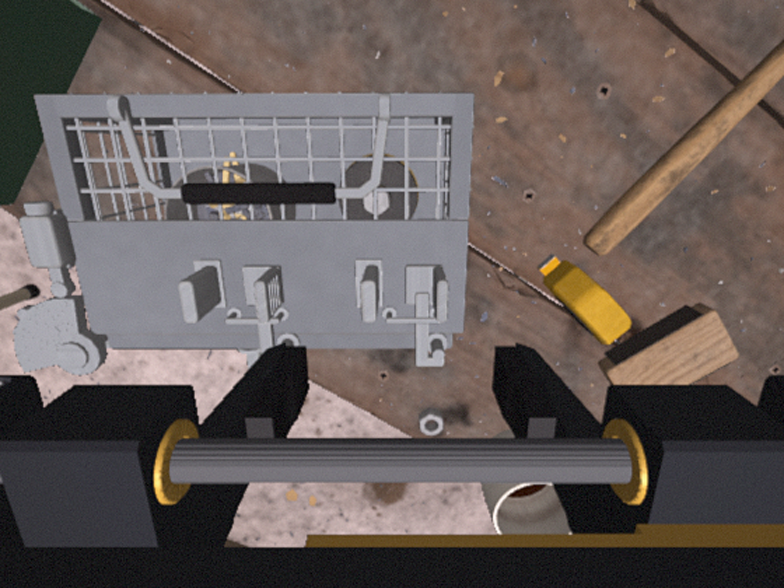

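The wrist view shows the main catch's fixed tab top at about x 362–377, y 282–320, and the safety catch's at about (195,300). Both match the prediction to about 1.5 mm, so I'll go down over the main catch with a small correction and squeeze.

Call:
step_arm([
  [[0,0,0],[0.0015,-0.002,-0.03],0.8],
  [[0,0,0],[0.0015,-0.002,-0.06],0.8],
  [[0,0,0],[0.0015,-0.002,-0.08],0.8],
  [[0,0,0],[0.0015,-0.002,-0.094],0.8],
  [[0,0,0],[0.0015,-0.002,-0.094],0.8],
])

```text
t: 2.02
ee_pos: [0.4067, 0.3585, 0.1581]
tcp_rot: [-0.001, -0.285, 0.958, -0.0]
contact_force: [-0.8, -0.6, -0.4]
opening: 0.0702
gripper_force: 0.0
```

Call:
step_arm([
  [[0,0,0],[0,0,0],0.5],
  [[0,0,0],[0,0,0],0.3],
  [[0,0,0],[0,0,0],0.3],
  [[0,0,0],[0,0,0],0.3],
  [[0,0,0],[0,0,0],0.3],
  [[0,0,0],[0,0,0],0.3],
])

```text
t: 2.78
ee_pos: [0.4082, 0.3584, 0.1595]
tcp_rot: [0.001, -0.285, 0.959, 0.0]
contact_force: [-0.1, 0.4, 5.8]
opening: 0.0334
gripper_force: 30.0
```

```bash
python3 - <<'E'
from look import *
st(); snap("top","t2",(250,105,190,180),3.2)
E
```

```text
t 2.775 p [0.4082 0.3584 0.1595] yaw 123.1 tz [ 0.001  0.001 -1.   ] F [-0.1  0.4  5.8] op 0.0334 gf 30.0 q [-0.57  0.74 -0.39  1.9   0.47  0.6   0.88]
```

View pics/t2.png

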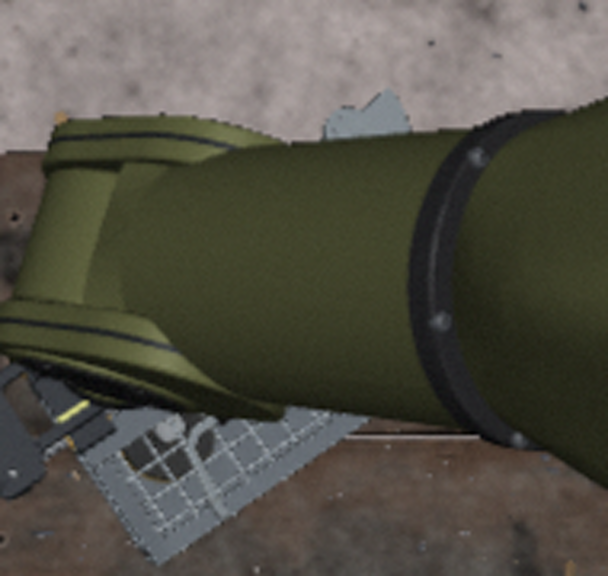

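The arm hides the cage in the top view, but the opening of 33 mm at 30 N means the main catch is fully squeezed. I'll let go, rise and move over the safety catch.

Call:
step_arm([
  [[0,0,0],[0,0,0],0.8],
  [[0,0,0],[0,0,0],0.8],
  [[0,0,0],[0,0,0],0.8],
  [[0,0,0],[0,0,0.04],0.8],
  [[0,0,0],[0,0,0.08],0.8],
  [[0,0,0],[0.026,-0.04,0.094],0.8],
  [[0,0,0],[0.053,-0.08,0.094],0.8],
  [[0,0,0],[0.053,-0.08,0.094],0.8],
  [[0,0,0],[0.053,-0.08,0.094],0.8],
])

```text
t: 3.95
ee_pos: [0.4603, 0.2773, 0.2523]
tcp_rot: [-0.001, -0.284, 0.959, -0.0]
contact_force: [-0.6, 1.1, -0.1]
opening: 0.0707
gripper_force: 0.0
```

```bash
python3 - <<'E'
from look import *
st(); s=snap("wrist","w2")
y=np.array([.547,-.837,0]);x=np.array([-.837,-.547,0])
for n,g in (("main",[.408,.358,.171]),("saf",[.4605,.278,.171])):
    print(n,[(proj(s,np.array(g)+y*a+x*b)*1.4).round().tolist() for a in(.009,.017) for b in(-.012,.012)])
E
```

```text
t 3.95 p [0.4603 0.2773 0.2523] yaw 123.0 tz [-0.001 -0.001 -1.   ] F [-0.6  1.1 -0.1] op 0.0707 gf 0.0 q [-0.33  0.61 -0.49  1.82  0.38  0.81  1.14]
main [[564.0, 325.0], [569.0, 282.0], [549.0, 325.0], [554.0, 282.0]]
saf [[386.0, 325.0], [385.0, 283.0], [371.0, 325.0], [370.0, 283.0]]
```

View pics/w2.png

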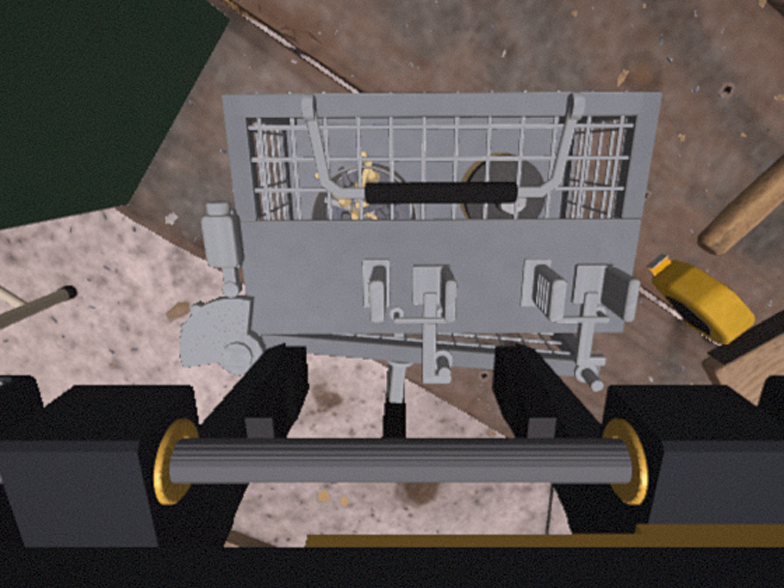

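The gate stands ajar on the safety catch, with its free end at about (590,375). The safety catch's fixed tab top is at about x 370–385, as predicted, so I'll squeeze it.

Call:
step_arm([
  [[0,0,0],[0,0,-0.03],0.8],
  [[0,0,0],[0,0,-0.06],0.8],
  [[0,0,0],[0,0,-0.08],0.8],
  [[0,0,0],[0,0,-0.094],0.8],
  [[0,0,0],[0,0,-0.094],0.8],
  [[0,0,0],[0,0,-0.094],0.5],
  [[0,0,0],[0,0,-0.094],0.3],
  [[0,0,0],[0,0,-0.094],0.3],
  [[0,0,0],[0,0,-0.094],0.3],
  [[0,0,0],[0,0,-0.094],0.3],
])

```text
t: 5.25
ee_pos: [0.4612, 0.2783, 0.1595]
tcp_rot: [0.001, -0.285, 0.959, 0.0]
contact_force: [0.4, 0.0, 5.5]
opening: 0.0335
gripper_force: 30.0
```

Call:
step_arm([
  [[0,0,0],[0,0,0],0.3],
  [[0,0,0],[0,0,0],0.3],
  [[0,0,0],[0,0,0],0.3],
  [[0,0,0],[0,0,0],0.3],
])

```text
t: 5.75
ee_pos: [0.4612, 0.2783, 0.1594]
tcp_rot: [0.001, -0.285, 0.959, 0.0]
contact_force: [-0.6, 0.1, 5.6]
opening: 0.0336
gripper_force: 30.0
```

Call:
step_arm([
  [[0,0,0],[0,0,0],0.8],
  [[0,0,0],[0,0,0],0.8],
  [[0,0,0],[0,0,0],0.8],
  [[0,0,0],[0,0,0.04],0.8],
  [[0,0,0],[0,0,0.08],0.8],
  [[0,0,0],[0,0,0.1],0.8],
  [[0,0,0],[0,0,0.1],0.8],
])

```text
t: 6.62
ee_pos: [0.4615, 0.2771, 0.2595]
tcp_rot: [0.001, -0.284, 0.959, -0.001]
contact_force: [-0.3, 0.2, -1.2]
opening: 0.0705
gripper_force: 0.0
```

```bash
python3 - <<'E'
from look import *
st(); s=snap("wrist","w3")
h=np.array([.5437,.2175])
for a in (0,.09,.4,.5):
    th=np.radians(98.5)-a; p=h+.11*np.array([np.cos(th),np.sin(th)]); print(a,p.round(4),(proj(s,[*p,.187])*1.4).round())
E
```

```text
t 6.625 p [0.4615 0.2771 0.2595] yaw 123.0 tz [ 0.002 -0.    -1.   ] F [-0.3  0.2 -1.2] op 0.0705 gf 0.0 q [-0.32  0.6  -0.5   1.81  0.38  0.82  1.14]
0 [0.5274 0.3263] [411. 444.]
0.09 [0.5373 0.3273] [403. 457.]
0.4 [0.5711 0.324 ] [367. 494.]
0.5 [0.5816 0.3208] [353. 503.]
```

View pics/w3.png

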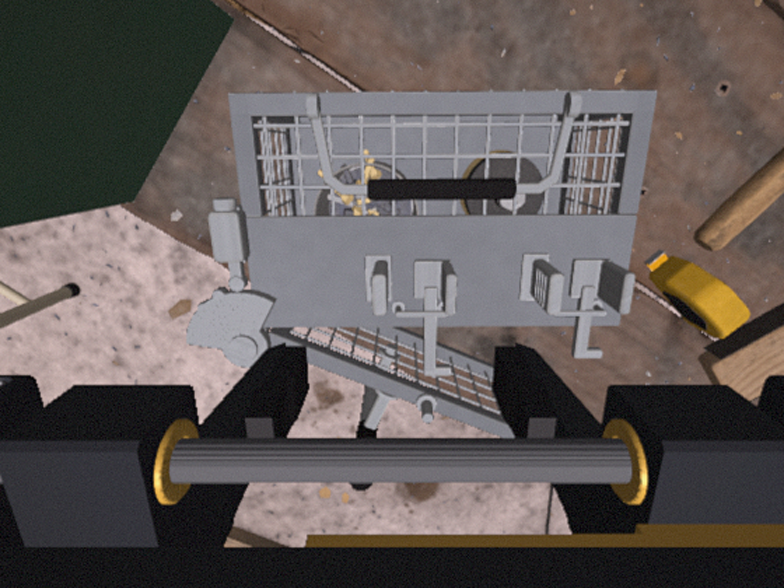

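The gate has come free and rests near 0.35–0.4 rad, with the handle sleeve's top at about (362,480). I'll fix the sleeve's position from the side camera.

```bash
python3 - <<'E'
from look import *
h=np.array([.5437,.2175])
s=snap("side","s3",(200,130,120,110),5)
g=s["image"].max(2).astype(int)
P=lambda a:h+.11*np.array([np.cos(np.radians(98.5)-a),np.sin(np.radians(98.5)-a)])
m=(g<60).astype(np.uint8)
n,l,stt,c=cv2.connectedComponentsWithStats(m)
for i in range(1,n):
    if stt[i,4]>20 and 200<c[i][0]<320 and 130<c[i][1]<260: print(stt[i],c[i].round(1))
for a in (0,.3,.35,.4,.45): print(a,P(a).round(4),proj(s,[*P(a),.187]).round(1),proj(s,[*P(a),.171]).round(1))
E
```

```text
[237 177   5  22  82] [239.  187.1]
0 [0.5274 0.3263] [258.8 169.4] [259.1 176.4]
0.3 [0.5603 0.3262] [244.7 168.4] [245.1 175.4]
0.35 [0.5657 0.3253] [242.6 168.2] [242.9 175.1]
0.4 [0.5711 0.324 ] [240.5 167.9] [240.9 174.8]
0.45 [0.5764 0.3225] [238.5 167.5] [238.9 174.4]
```

View pics/s3.png

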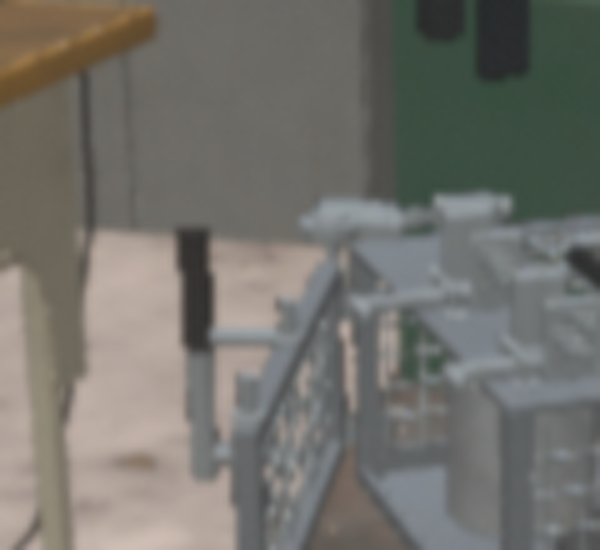

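The side view shows the sleeve's top at about crop (195,228), which is pixel (239,175.6). That is lower than I assumed: the sleeve top is at 171 mm, so the grip point is at 155 mm. I'll redo the sums.

```bash
python3 - <<'E'
from h import *
t=np.load("top0.npz"); s=np.load("s3.npz"); w=np.load("w3.npz")
p0=ray(t,250+197/3.7-.5,125+100/3.7-.5,.171)[:2]; y=np.array([.547,-.837]);f=np.array([.837,.547])
h=p0+.1*y-.046*f; print("p0",p0,"h",h)
print("side ray", ray(s,239,176.5,.171).round(4), ray(s,239,184,.155).round(4))
for a in (.3,.35,.4,.45,.5):
    th=np.arctan2(*(p0-h)[::-1])-a; p=h+.11*np.array([np.cos(th),np.sin(th)])
    print(a,p.round(4),proj(s,[*p,.171]).round(1),(proj(w,[*p,.171])*1.4).round())
for a in (.9,1.3,1.57,1.65):
    th=np.arctan2(*(p0-h)[::-1])-a; print(a,(h+.11*np.array([np.cos(th),np.sin(th)])).round(4))
E
```

```text
p0 [0.53066904 0.32499807] h [0.54686704 0.21613607]
side ray [0.5705 0.3372 0.171 ] [0.5697 0.3413 0.155 ]
0.3 [0.5636 0.3249] [243.9 175.1] [377. 467.]
0.35 [0.569  0.3239] [241.8 174.8] [371. 472.]
0.4 [0.5743 0.3227] [239.7 174.5] [365. 477.]
0.45 [0.5796 0.3211] [237.7 174.2] [358. 482.]
0.5 [0.5848 0.3194] [235.8 173.8] [351. 486.]
0.9 [0.622  0.2964]
1.3 [0.6474 0.2608]
1.57 [0.6557 0.2324]
1.65 [0.6566 0.2237]
```

Call:
step_arm([
  [[0,0,0],[0.038,0.015,0],0.6],
  [[0,0,0],[0.077,0.03,0],0.6],
  [[0,0,0],[0.1145,0.045,0],0.6],
  [[0,0,0],[0.1145,0.045,0],0.6],
  [[0,0,0],[0.1145,0.045,-0.04],0.6],
  [[0,0,0],[0.1145,0.045,-0.08],0.6],
  [[0,0,0],[0.1145,0.045,-0.102],0.6],
  [[0,0,0],[0.1145,0.045,-0.102],0.6],
])

```text
t: 7.72
ee_pos: [0.5725, 0.3214, 0.154]
tcp_rot: [-0.003, -0.285, 0.958, -0.001]
contact_force: [-0.7, 0.0, 0.3]
opening: 0.0526
gripper_force: 0.0
```

Call:
step_arm([
  [[0,0,0],[0,0,0],0.3],
  [[0,0,0],[0,0,0],0.1],
  [[0,0,0],[0,0,0],0.05],
  [[0,0,0],[0,0,0],0.05],
  [[0,0,0],[0,0,0],0.05],
  [[0,0,0],[0,0,0],0.05],
])

```text
t: 8.48
ee_pos: [0.5753, 0.3227, 0.1572]
tcp_rot: [0.0, -0.285, 0.959, -0.0]
contact_force: [-0.8, -2.6, 4.9]
opening: 0.0147
gripper_force: 30.0
```

```bash
python3 - <<'E'
from look import *
st()
p=manip.get_state()["ee_pos"][:2]; h=np.array([.5469,.2161]); d=p-h; print(np.linalg.norm(d))
th0=np.arctan2(*d[::-1])
a0=np.arctan2(.1089,-.0162)-th0; print("angle",a0)
for a in np.arange(a0,1.72,.1).tolist()+[1.62,1.66,1.7]:
    t=th0-(a-a0); print(round(a,2),(h+.11*np.array([np.cos(t),np.sin(t)])-p).round(4))
E
```

```text
t 8.475 p [0.5753 0.3227 0.1572] yaw 123.1 tz [ 0. -0. -1.] F [-0.8 -2.6  4.9] op 0.0147 gf 30.0 q [-0.36  0.87 -0.43  1.53  0.45  0.84  1.19]
0.1103353670622671
angle 0.4076918033109893
0.41 [-0.0001 -0.0003]
0.51 [ 0.0104 -0.0037]
0.61 [ 0.0205 -0.0081]
0.71 [ 0.0301 -0.0134]
0.81 [ 0.0391 -0.0197]
0.91 [ 0.0474 -0.0269]
1.01 [ 0.055  -0.0349]
1.11 [ 0.0617 -0.0435]
1.21 [ 0.0676 -0.0529]
1.31 [ 0.0725 -0.0627]
1.41 [ 0.0764 -0.073 ]
1.51 [ 0.0792 -0.0836]
1.61 [ 0.081  -0.0945]
1.71 [ 0.0816 -0.1054]
1.62 [ 0.0811 -0.0958]
1.66 [ 0.0814 -0.1002]
1.7 [ 0.0816 -0.1046]
```

The sleeve is gripped and the radius comes out at 110.3 mm, so I'll swing along the arc.

Call:
step_arm([
  [[0,0,0],[0.0104,-0.0035,0],0.05],
  [[0,0,0],[0.0205,-0.008,0],0.05],
  [[0,0,0],[0.03,-0.0133,0],0.05],
  [[0,0,0],[0.039,-0.0195,0],0.05],
  [[0,0,0],[0.0474,-0.0268,0],0.05],
  [[0,0,0],[0.055,-0.0348,0],0.05],
  [[0,0,0],[0.055,-0.0348,0],0.05],
])

```text
t: 9.35
ee_pos: [0.6324, 0.2928, 0.1572]
tcp_rot: [0.004, -0.285, 0.959, 0.004]
contact_force: [2.5, 8.1, -1.5]
opening: 0.015
gripper_force: 30.0
```

```bash
python3 - <<'E'
from look import *
st()
p=manip.get_state()["ee_pos"][:2]; h=np.array([.5469,.2161]); d=p-h; print(np.linalg.norm(d),np.arctan2(.1089,-.0162)-np.arctan2(*d[::-1]))
E
```

```text
t 9.35 p [0.6324 0.2928 0.1572] yaw 123.1 tz [ 0.005  0.01  -1.   ] F [ 2.5  8.1 -1.5] op 0.015 gf 30.0 q [-0.28  0.92 -0.45  1.41  0.45  0.91  1.3 ]
0.11483925516867577 0.9871377474452415
```

Call:
step_arm([
  [[0,0,0],[0.009,-0.007,0],0.05],
  [[0,0,0],[0.015,-0.0163,0],0.05],
  [[0,0,0],[0.0202,-0.0264,0],0.05],
  [[0,0,0],[0.0242,-0.037,0],0.05],
  [[0,0,0],[0.0272,-0.048,0],0.05],
  [[0,0,0],[0.029,-0.059,0],0.05],
  [[0,0,0],[0.0295,-0.067,0],0.05],
  [[0,0,0],[0.0295,-0.067,0],0.05],
  [[0,0,0],[0.0295,-0.067,0],0.05],
])

```text
t: 10.48
ee_pos: [0.6612, 0.2263, 0.1571]
tcp_rot: [0.003, -0.285, 0.958, 0.004]
contact_force: [2.6, 8.2, -1.8]
opening: 0.0151
gripper_force: 30.0
```

```bash
python3 - <<'E'
from look import *
st()
p=manip.get_state()["ee_pos"][:2]; h=np.array([.5469,.2161]); d=p-h; print(np.linalg.norm(d),np.arctan2(.1089,-.0162)-np.arctan2(*d[::-1]))
snap("wrist","w5",None,1.2); snap("side","s5",(180,110,180,160),3.5)
E
```

```text
t 10.475 p [0.6612 0.2263 0.1571] yaw 123.2 tz [ 0.004  0.009 -1.   ] F [ 2.6  8.2 -1.8] op 0.0151 gf 30.0 q [-0.17  0.93 -0.46  1.4   0.45  0.92  1.4 ]
0.11479283680197624 1.62941649558634
```

View pics/w5.png

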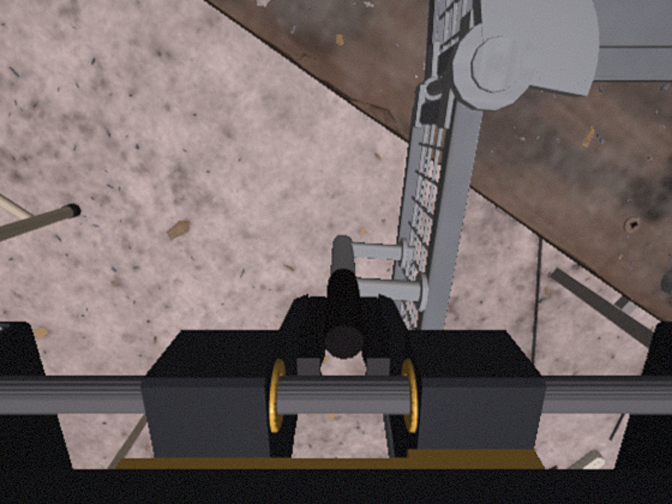

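The handle sleeve at (343,340) is between the pads. The gate's top edge runs from about (478,130) to (440,325), near square to the front. I'll check the angle numerically.

```bash
python3 - <<'E'
from h import *
w=np.load("w5.npz")
for (a,b),(c,d) in [((478,130),(440,325)),((445,160),(424,290))]:
    p=ray(w,a/1.2,b/1.2,.128);q=ray(w,c/1.2,d/1.2,.128);v=q-p;print(p.round(3),q.round(3),np.radians(123.2)-np.arctan2(v[1],v[0]))
E
```

```text
[0.567 0.231 0.128] [0.648 0.275 0.128] 1.6595612329414458
[0.584 0.227 0.128] [0.637 0.256 0.128] 1.6488030384045562
```

View pics/s5.png

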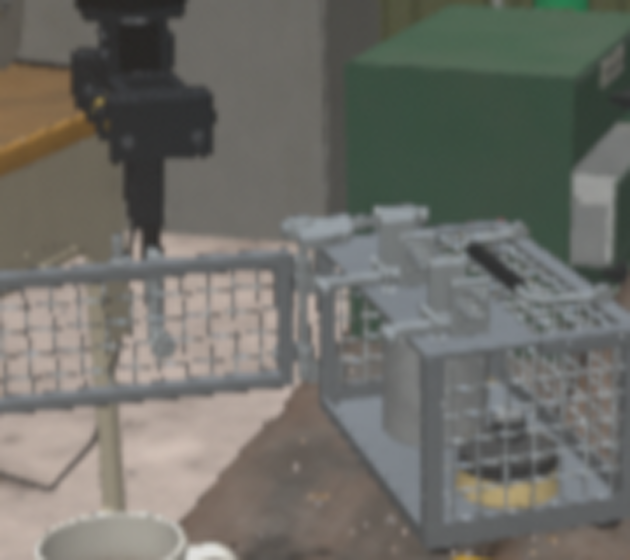

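The side view shows the gate wide open, with the handle held at about (150,250) and the mug untouched. The estimates give 1.63–1.66 rad, which is past square and short of the 1.75 stop, so I'm handing it in.

```bash
python3 -c "
from look import *
st(); print(manip.hand_in())"
```

```text
t 10.575 p [0.6612 0.2264 0.1571] yaw 123.2 tz [ 0.004  0.009 -1.   ] F [ 3.7  7.9 -2.5] op 0.0151 gf 30.0 q [-0.17  0.93 -0.46  1.4   0.45  0.92  1.4 ]
the job is handed in; nothing more can be done
None
```

I squeezed the main catch, then the safety catch, and swung the gate to about 1.64 rad, just past square; it was handed in at 10.6 s with the handle still held and the mug and tape measure not touched.

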